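Hang a roller tub on the sloped display rail

ROBOT

A 6-joint arm with a two-finger parallel gripper is mounted at the origin on the work surface. World frame = base frame: x ahead of the robot, y to its left, z up, the work surface at z = 0. Lengths are in mm, angles in rad, forces in N, time in s.
With the tool pointing down it reaches from about 275 to 750 mm from the base axis. Payload 10.2 kg.
Tool frame: the origin (TCP) lies at the very end of the fingers, on their centre line; the grasp point (between the pads) lies 19 mm behind it; z points along the fingers, y is the direction in which the jaws open and shut (so a half turn about z gives the same grasp; the last joint's range is limited). The gripper opens to 85 mm and grips with 20 to 120 N. Pads are 22 mm wide; open, the fingers measure 114 mm over their backs; the gripper's body (76 mm by 85 mm) begins 54 mm behind the grasp point. The pads swing forward as they close: fully open they stand 13 mm farther back than shut.
Start: joints at [1.033, 0.313, 1.498, -0, 1.331, -0.223], TCP at [162.567, 499.203, 231.294] pointing down, gripper open.
Joint ranges: [-2.94, 2.94], [-0.97, 2.17], [0.19, 2.56], [-1.23, 4.37], [0.02, 3.11], [-2.88, 2.88]. Speed limits (rad/s): [2.39, 2.39, 3.01, 3.14, 3.14, 3.14].

INTERFACE

Orientations are given as a unit quaternion [w, x, y, z].
In Python, from rig import ctrl, eyes, order gives the robot as it stands.
- The arm moves only by the tool move_arm, never from a script. Its argument "deltas" is a list of rows, each a list of 6 numbers: the shift along the tool's x, y, z in cm, then the turn, a rotation vector about the tool's x, y, z in degrees. A call has exactly 10 rows; each row shifts and turns the commanded pose from where the row before left it, along the tool's axes as they then stand; what a row does not reach is not made up. A row lasts 1/10 s, in which the tool goes at most 50 mm and 8.59 degrees, less where a joint would pass 70% of its speed; a pose out of reach is approached as far as the arm can. A call is refused whole if a number of a shift passes 5 or a number of a turn 8.59, either way. A call with a gripper value outside its range is refused whole. "grip" is the finger opening in cm, from 0 to 8.54, set as the call begins (left out, the last holds). The fingers move at their own pace and stop on an object; "newtons" is the grip in N (left out, the last holds). Time passes only in rows, so rows that do not move let the fingers close, or fill a call up. It gives the time, the measured TCP pose, the force and the opening at its end, in the units of the state.
- ctrl.sense(): the state, without advancing time (a new reading comes with each control period).
- eyes.capture(name): name is "scene" or "top" or "wrist"; returns the picture (384x512x3 uint8, blue, green, red); there is no depth.
- eyes.camera_params(name): a dict with "K" (3x3 intrinsics, pixels), "camera_from_world" (4x4, takes a point from world to camera coordinates). Camera axes: x right, y down, z forward; pixel columns grow to the right and rows downward; lengths in mm; the calibration is good to about 2 mm. A picture is of the moment at which its call begins: read the wrist's pose just before it. camera_params takes no time and is no camera call; for the wrist camera it gives the pose at the moment of the call.
- order.finish_job(): hands the job in, once; it reports no verdict.
The state is a dict: "time_s": time; "joints": joint angles; "dq": joint speeds; "tau": joint torques, N m; "eef_pos": TCP position; "ee_rot": TCP orientation; "force": force on the tool from outside, world axes, zero at the start; "wrist_torque": the same for the moment, N m; "grip_width": opening from 0.0 (shut) to 1.0 (fully open).
Only numpy, scipy, OpenCV 4.12 (cv2) and the standard library are available. Lean on these libraries where they do the work, as an engineer would, in place of code of your own. Each camera call takes 0.05 s, during which the arm holds its last target.

TASK

Take the roller hanger with its red-lidded tub, bring it in over the sloped display rail from the side and set its wheels down gently in the track at the high end, ahead of the yellow gate. Keep the wheels on the track while you push it along through the sprung gate until the gate has shut behind it, then let go there, so that it rolls by itself down to the black rubber stop and rests against it. Do not press hard on the rail, and leave the other goods on the counter where they are.

Things in the scene. Friction and masses are not known exactly. Their poses are not given: they have to be found in the camera images.
- hanger_grip (a point): Loose roller hanger, 0.28 to 0.47 kg, 215 mm tall, upright on its tub. This point: centre of the black grip tab on top, 197 mm above the tub's underside. Tab 14 mm thick (x), 26 mm long (y), 50 mm tall (25 mm up and down). Below it a blue block, 25 to 43 mm under this point, 70 mm long (35 mm each way in y), from x = -28 to +13 mm. z up, y is the rolling direction.
- hanger_wheels (a point): Same hanger: point midway between the bottoms of its two white wheels, 64 mm straight below hanger_grip, 133 mm above the tub's underside. Wheels 24 mm in diameter, 10 mm wide, axles along x, at y = +22 and -22 mm. They roll freely in the track. On the rail the hanger's x and y axes must point the same way as the stand's.
- hanger_hook (a point): Same hanger: middle of the steel plate (6 mm thick, 25 mm to -x of the wheels' line) that joins blue block and tub. With the wheels it makes a C-shaped hook, open to the hanger's +x, 75 mm high from wheel bottoms down to the red lid. So the rail enters from the +x side. Tub: pale, red lid, 60 mm (x) by 74 mm (y), 58 mm tall with lid.
- stand: Fixed stand of the sloped rail. Origin on the counter; x points to its two posts behind the rail (x = 75 to 95 mm, 253 mm tall, at y = -150 and +170 mm), y down the rail, z up. Aluminium track over x = 0 from y = -205 mm (high end) to +223 mm, falling 5 degrees towards +y. Below and beside it the side x < 0 is open; brackets hold it from x > 0. Foot plate 12 mm thick.
- under_load (a point): Point on the counter (stand axes) under the loading place, stand y = -130 mm, x = 0. Above it the floor of the trough-shaped track is 200 to 231 mm up: the clamp height differs and is not reported, find it by touch. Floor 20 mm wide between flared lips, 9 mm high and 32 mm apart outside; underside 10 mm below the floor. Soft mounts give about 1 mm per 6 N.
- under_gate (a point): Point on the counter (stand axes) under the shut gate, stand y = -75 mm, x = 0. Hangers are loaded with their whole block ahead of it, centre at y = -185 to -115 mm. Once a hanger's centre is past y = +15 mm it is clear of the gate, which shuts behind it. Let go between there and y = +70 mm; from there on hangers run alone.
- under_stop (a point): Point on the counter (stand axes) under the black rubber stop at the low end, stand y = +195 mm, x = 0. A hanger resting against the stop has its centre at about stand y = +165 mm.
- gate (a joint): Yellow sprung gate arm, 50 mm long, across the track at the height of the blue block, pivot at stand x = +36 mm, y = -75 mm. rad: 0 shut, up to 1.45 swung aside towards +y. The front of the block pushes it open with about 2 to 5 N; it then drags on the block's side at about 1.1 rad and springs shut behind it.
- stop (a joint): Black sprung rubber stop at the low end, m: 0 free, grows as it is pushed down the rail, about 0.006 with the hanger resting against it (0.004 to 0.008), at most 0.014.
- track (a joint): Give of the track on its soft mounts, m: 0 with nothing on it, negative when pressed down square to the track: about -0.0006 under the hanger's own weight, -0.0017 under 10 N, -0.008 at most. It does not tell the clamp height.
- jar: Amber jar with red cap, 68 mm diameter, 120 mm tall, loose bystander; origin at its underside. It may have changed places with the hanger.
- bowl: Steel bowl, 110 mm diameter, 45 mm tall, loose bystander; origin at its underside.
- can: Can with a green band, 66 mm diameter, 85 mm tall, loose bystander; origin at its underside.
- scoop: Spoon scoop with wooden handle, 190 mm long, lying on the counter, loose bystander.
- card: Blank white card upright on a wooden foot (50 x 80 mm, 82 mm tall), loose bystander; origin at its underside.
- weight: Brass block weight 40 x 40 x 45 mm, loose bystander; origin at its underside.
Things that resemble listed ones, but are neither listed nor needed, are in the scene too. Of the things that look like the part that bears hanger_grip, take the one that is farthest from the robot's base at the start.

How it is judged:
By the outcome, as a careful person would: the job done as asked, in the order asked, and still so for the second after the job is handed in, with the robot touching nothing.
It also fails if it takes over 69 s, if anything falls off the work surface, if the arm or the gripper's body presses on something with over 40 N, if the wrist force passes 120 N, or if a joint passes its speed limit or range.

## Working session

There is one attempt and no reset: what is moved stays moved. The work goes in short steps, Python scripts to look and compute and a tool call to move; the robot and the scene stay as the last step left them, time stands still between calls to the robot, and variables do not carry over. Pictures are saved under pics/ and viewed, and the job is handed in when it is done.

Besides the shell and the picture viewer there is one more tool, called as name([rows], argument=value, ...), one row to a line, values as JSON. move_arm: Moves the arm, as the interface text tells. Its arguments: {"type":"object","properties":{"deltas":{"type":"array"},"grip":{"type":"number"},"newtons":{"type":"number"}},"required":["deltas"]}

```bash
mkdir -p pics; ls
python3 - <<'E'
from rig import ctrl,eyes
import cv2,numpy as np
print(ctrl.sense())
for n in ("scene","top","wrist"):
    p=eyes.camera_params(n); print(n,np.round(p["K"],1).tolist(),np.round(p["camera_from_world"],4).tolist())
    cv2.imwrite(f"pics/{n}0.png",eyes.capture(n))
E
```

```text
pics
{'time_s': 0.0, 'joints': array([ 1.03261691e+00,  3.13423945e-01,  1.49844254e+00, -1.01751306e-05,
        1.33102461e+00, -2.23414677e-01]), 'dq': array([ 2.18567549e-03,  4.01783466e-05,  1.01252714e-03, -4.29155814e-05,
       -4.56947161e-04, -4.79693789e-04]), 'tau': array([-5.67791813e-04, -4.12270260e+01, -2.59735465e+01, -2.66902116e-04,
        4.31520893e-03,  2.01045862e-05]), 'eef_pos': array([162.41749467, 498.96475978, 230.74636191]), 'ee_rot': array([-2.36703395e-04,  1.56732238e-01,  9.87640919e-01, -6.04555057e-04]), 'force': array([ 0.49440117, -0.30967071,  0.18948004]), 'wrist_torque': array([-0.06204862, -0.00988622,  0.01594024]), 'grip_width': 1.002373073551792}
scene [[427.7, 0.0, 255.0], [0.0, 427.7, 191.7], [0.0, 0.0, 1.0]] [[0.3532, 0.9353, 0.0222, -165.152], [0.5724, -0.1973, -0.7959, -147.0173], [-0.74, 0.2937, -0.6051, 1762.7889], [0.0, 0.0, 0.0, 1.0]]
top [[424.3, 0.0, 261.0], [0.0, 424.3, 190.8], [0.0, 0.0, 1.0]] [[-0.0196, -0.9994, 0.0283, -18.7776], [-0.9811, 0.0137, -0.193, 480.9384], [0.1925, -0.0315, -0.9808, 1232.1667], [0.0, 0.0, 0.0, 1.0]]
wrist [[296.2, 0.0, 254.5], [0.0, 296.2, 191.7], [0.0, 0.0, 1.0]] [[0.3099, 0.9508, -0.0007, -525.7075], [0.9115, -0.2969, 0.2846, -35.5497], [0.2703, -0.0888, -0.9587, 378.4578], [0.0, 0.0, 0.0, 1.0]]
```

View pics/scene0.png

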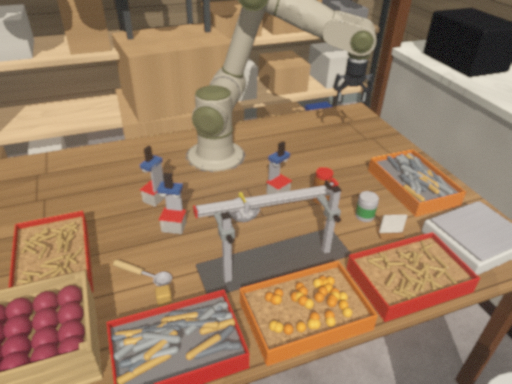

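View pics/top0.png

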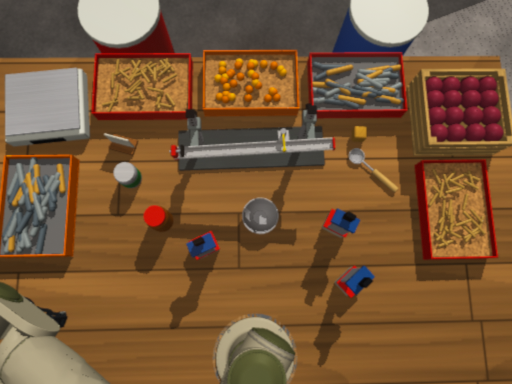

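View pics/wrist0.png

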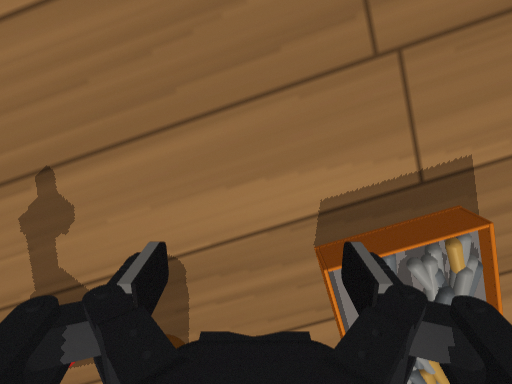

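Run:
```python
import cv2
t=cv2.imread("pics/top0.png");s=cv2.imread("pics/scene0.png")
cv2.imwrite("pics/t1.png",cv2.resize(t[95:305,160:400],None,fx=3.3,fy=2.8*1.0,interpolation=cv2.INTER_CUBIC)[:600])
cv2.imwrite("pics/s1.png",cv2.resize(s[135:295,130:350],None,fx=3.6,fy=3.6,interpolation=cv2.INTER_CUBIC))
```

```text
(no output)
```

View pics/t1.png

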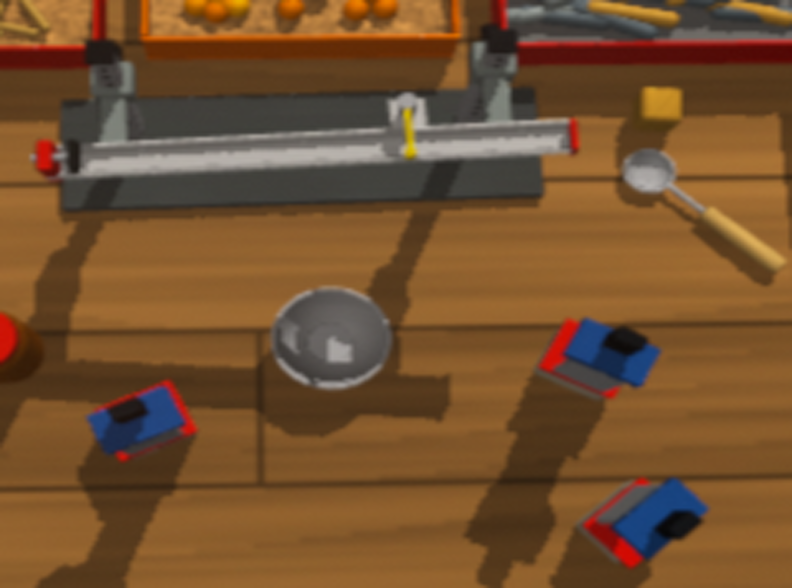

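View pics/s1.png

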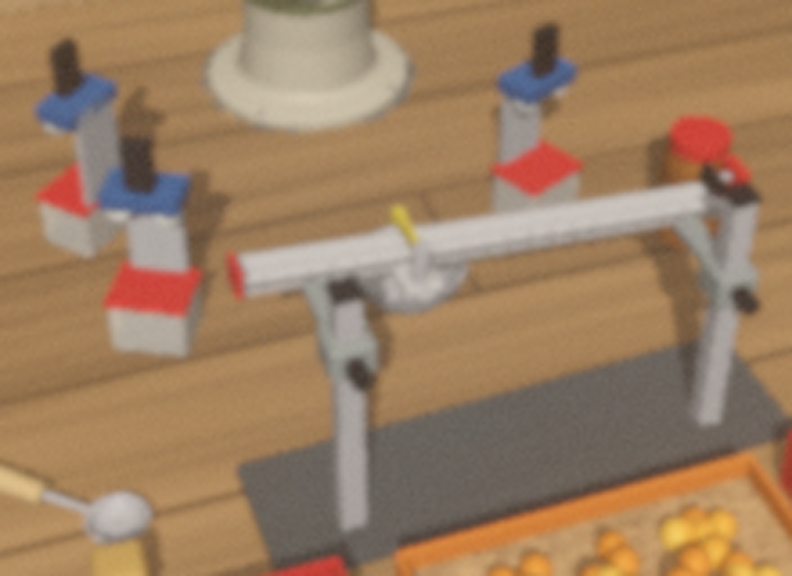

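```bash
cat > h.py <<'E'
import numpy as np,cv2
from rig import eyes
def P(n):
    p=eyes.camera_params(n); return np.array(p["K"])@np.array(p["camera_from_world"])[:3]
def tri(obs):
    A=[]
    for M,(u,v) in obs: A+= [u*M[2]-M[0],v*M[2]-M[1]]
    A=np.array(A); A/=np.linalg.norm(A[:,:3],axis=1)[:,None]
    X=np.linalg.lstsq(A[:,:3],-A[:,3],rcond=None)[0]
    return X,np.abs(A[:,:3]@X+A[:,3]).max()
def onz(M,u,v,z):
    A=np.array([u*M[2]-M[0],v*M[2]-M[1]]); return np.linalg.solve(A[:,:2],-A[:,3]-A[:,2]*z)
def proj(M,X):
    q=M@np.append(X,1); return q[:2]/q[2]
E
python3 - <<'E'
from h import *
T=P("top");S=P("scene")
t=lambda u,v:(T,(160+u/3.3,95+v/2.8)); s=lambda u,v:(S,(130+u/3.6,135+v/3.6))
for n,a,b in [("A",(127,410),(545,48)),("B",(625,340),(138,165)),("C",(680,525),(66,68)),("hi",(574,136),(237,275)),("stopblk",(72,156),(728,185)),
  ("postL",(103,52),(733,187)),("postR",(498,38),(343,290)),("gatetip",(409,150),(397,212)),("gatepiv",(406,103),(415,240))]:
    X,e=tri([t(*a),s(*b)]); print(n,X.round(1),e.round(1),np.hypot(*X[:2]).round())
for z,pts in [(12,[(62,102),(535,90),(542,193),(65,210)])]:
    for p in pts: print(onz(*[t(*p)[0],*t(*p)[1]],z).round(1))
E
```

```text
A [321.  144.1 194.8] 1.9 352.0
B [ 379.9 -253.3  192.7] 1.9 457.0
C [ 208.2 -285.3  192.7] 2.7 353.0
hi [ 574.3 -217.2  216.2] 2.4 614.0
stopblk [568.4 196.5 193.8] 7.7 601.0
postL [645.9 157.  257.2] 0.4 665.0
postR [ 658.6 -157.   252.4] 1.1 677.0
gatetip [557.4 -83.5 229.2] 0.3 564.0
gatepiv [601.4 -83.1 234.7] 1.0 607.0
[682.8 228.8]
[ 692.8 -228.3]
[ 571.  -229.2]
[557.  223.7]
```

```bash
cat >> h.py <<'E'
from rig import ctrl
from scipy.spatial.transform import Rotation as R, Slerp
import sys
def cur():
    s=ctrl.sense(); q=s["ee_rot"]; return np.array(s["eef_pos"]),R.from_quat([q[1],q[2],q[3],q[0]])
def Rt(az,pitch=0.):
    # tool y azimuth az deg (=hanger x azimuth), tool z down; pitch: nose-down (towards hanger +y) deg
    a=np.radians(az); hx=np.array([np.cos(a),np.sin(a),0]); hy=np.array([-np.sin(a),np.cos(a),0])
    m=R.from_matrix(np.c_[hy,hx,[0,0,-1]])
    return R.from_rotvec(-hx*np.radians(pitch))*m
def rows(start,wps,dec=1):
    """wps: list of (pos,R,nrows); prints rows, rounding with error feedback"""
    p,r=start; out=[]
    p0,r0=p,r
    for (q,rr,n) in wps:
        sl=Slerp([0,1],R.concatenate([r0,rr]))
        for i in range(1,n+1):
            f=i/n; tp=p0+(np.array(q)-p0)*f; tr=sl(f)
            d=np.round(r.inv().apply(tp-p)/10,dec); w=np.round((r.inv()*tr).as_rotvec(degrees=True),1)
            p=p+r.apply(d*10); r=r*R.from_rotvec(w,degrees=True)
            out.append([float(x)+0.0 for x in np.r_[d,w]])
        p0,r0=np.array(q),rr
    for i in range(0,len(out),10): print([[x if x else 0 for x in o] for o in out[i:i+10]])
    print("end",p.round(1),"az",np.degrees(np.arctan2(*r.as_matrix()[1::-1,1])).round(1));
E
python3 - <<'E'
from h import *
s=cur(); print(s[1].as_matrix().round(3))
rows(s,[([220,320,320],Rt(40),5),([310,100,340],Rt(10),6),([380,-253,330],Rt(-29),9)])
t=cv2.imread("pics/top0.png"); cv2.imwrite("pics/Bcrop.png",cv2.resize(t[195:245,315:375],None,fx=10,fy=10,interpolation=cv2.INTER_CUBIC))
E
```

```text
[[-0.951  0.31  -0.001]
 [ 0.31   0.951 -0.001]
 [ 0.    -0.001 -1.   ]]
[[-2.2, -3.1, -1.8, 0, 0, 6.4], [-2.5, -2.7, -1.8, 0, 0, 6.4], [-2.9, -2.5, -1.7, 0, 0, 6.4], [-3.0, -2.2, -1.8, 0, 0, 6.4], [-3.3, -1.8, -1.8, -0.1, 0, 6.4], [-3.8, -1.2, -0.3, 0, 0, 5.0], [-3.9, -0.8, -0.4, 0, 0, 5.0], [-3.9, -0.6, -0.3, 0, 0, 5.0], [-4.0, -0.2, -0.3, 0, 0, 5.0], [-3.9, 0.2, -0.4, 0, 0, 5.0]]
[[-3.9, 0.5, -0.3, 0, 0, 5.0], [-4.0, 0.1, 0.1, 0, 0, 4.3], [-4.0, 0.4, 0.1, 0, 0, 4.3], [-4.0, 0.7, 0.1, 0, 0, 4.4], [-3.8, 0.9, 0.1, 0, 0, 4.3], [-3.8, 1.3, 0.2, 0, 0, 4.3], [-3.7, 1.6, 0.1, 0, 0, 4.4], [-3.6, 1.8, 0.1, 0, 0, 4.3], [-3.4, 2.1, 0.1, 0, 0, 4.3], [-3.2, 2.3, 0.1, 0, 0, 4.4]]
end [ 379.8 -252.7  329.9] az -29.0
```

View pics/Bcrop.png

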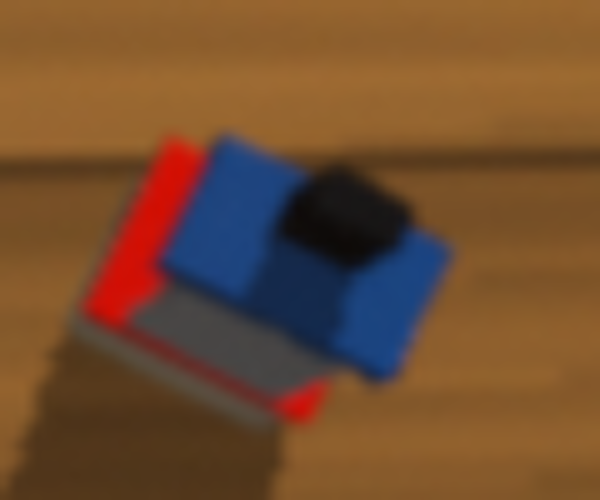

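Candidates for the hanger (top picture, tab pixels): A (199,241) at 352 mm from the base, B (349,216) at 457 mm, C (366,283) at 353 mm. B fits, since it is the farthest. The crop shows its black tab on the blue block, with the plate on the near side and the open side towards +x.

move_arm([
  [-2.2,-3.1,-1.8,0,0,6.4],
  [-2.5,-2.7,-1.8,0,0,6.4],
  [-2.9,-2.5,-1.7,0,0,6.4],
  [-3.0,-2.2,-1.8,0,0,6.4],
  [-3.3,-1.8,-1.8,-0.1,0,6.4],
  [-3.8,-1.2,-0.3,0,0,5.0],
  [-3.9,-0.8,-0.4,0,0,5.0],
  [-3.9,-0.6,-0.3,0,0,5.0],
  [-4.0,-0.2,-0.3,0,0,5.0],
  [-3.9,0.2,-0.4,0,0,5.0],
])

```text
time_s: 1.15
eef_pos: [295.2, 135.4, 337.2]
ee_rot: [0.0, 0.61, 0.792, 0.001]
force: [1.6, 0.8, -0.7]
grip_width: 1.001
```

move_arm([
  [-3.9,0.5,-0.3,0,0,5.0],
  [-4.0,0.1,0.1,0,0,4.3],
  [-4.0,0.4,0.1,0,0,4.3],
  [-4.0,0.7,0.1,0,0,4.4],
  [-3.8,0.9,0.1,0,0,4.3],
  [-3.8,1.3,0.2,0,0,4.3],
  [-3.7,1.6,0.1,0,0,4.4],
  [-3.6,1.8,0.1,0,0,4.3],
  [-3.4,2.1,0.1,0,0,4.3],
  [-3.2,2.3,0.1,0,0,4.4],
])

```text
time_s: 2.15
eef_pos: [379.8, -254.3, 329.6]
ee_rot: [-0.0, 0.863, 0.506, 0.001]
force: [0.5, 0.9, -0.3]
grip_width: 0.999
```

move_arm([
  [0,0,0,0,0,0],
  [0,0,0,0,0,0],
  [0,0,0,0,0,0],
  [0,0,0,0,0,0],
  [0,0,0,0,0,0],
  [0,0,0,0,0,0],
  [0,0,0,0,0,0],
  [0,0,0,0,0,0],
  [0,0,0,0,0,0],
  [0,0,0,0,0,0],
])

```text
time_s: 3.15
eef_pos: [379.8, -252.6, 329.8]
ee_rot: [-0.0, 0.862, 0.507, 0.001]
force: [-1.0, 0.2, -0.3]
grip_width: 0.999
```

Run:
```python
from h import *
s=ctrl.sense(); print(s["time_s"],s["eef_pos"].round(1),s["joints"].round(2),s["force"].round(2)); p,r=cur(); print(r.as_matrix().round(3).tolist())
np.save("wp1.npy",P("wrist")); cv2.imwrite("pics/w1.png",cv2.resize(eyes.capture("wrist"),None,fx=1.5,fy=1.5,interpolation=cv2.INTER_CUBIC))
```

```text
3.15 [ 379.8 -252.6  329.8] [-0.85  0.1   1.5   0.    1.54 -0.34] [-1.02  0.2  -0.28]
[[0.485, 0.874, 0.001], [0.874, -0.485, 0.001], [0.002, 0.0, -1.0]]
```

View pics/w1.png

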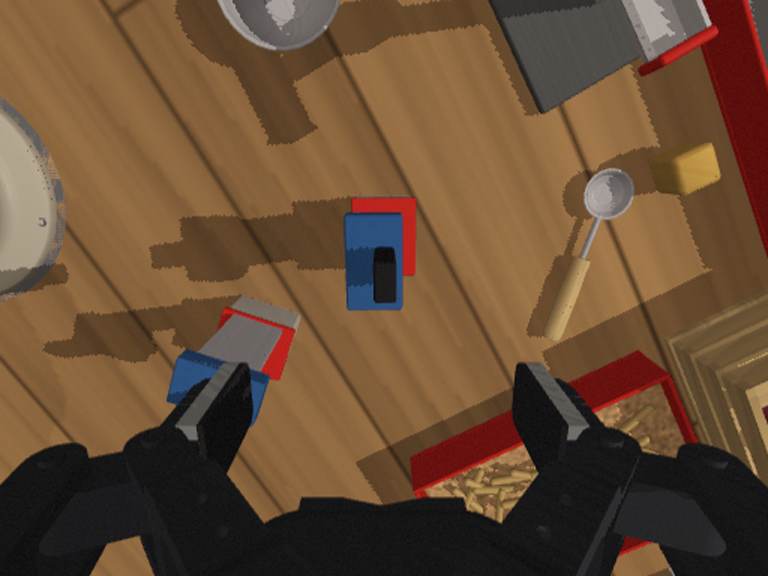

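Run:
```python
from h import *
M=np.load("wp1.npy")
c=[onz(M,u/1.5,v/1.5,172) for u,v in [(345,214),(403,213),(402.5,309),(347,309.5)]]
c=np.array(c); print(c.round(1))
print("len",np.linalg.norm(c[1]-c[2]),np.linalg.norm(c[0]-c[3]),"wid",np.linalg.norm(c[0]-c[1]),np.linalg.norm(c[2]-c[3]))
a=(c[1]+c[2]-c[0]-c[3]); az=np.arctan2(a[1],a[0]); yv=(c[0]+c[1]-c[2]-c[3]); print(np.degrees(az),np.degrees(np.arctan2(yv[1],yv[0]))-90)
hx=np.array([np.cos(az),np.sin(az)]); print("grip",c.mean(0)+7.5*hx)
# tab top: 
for z in (215,222):
  t=np.array([onz(M,u/1.5,v/1.5,z) for u,v in [(375,261),(396,261),(396,302),(375,302)]]); print(z,t.mean(0).round(1),np.linalg.norm(t[0]-t[1]).round(1),np.linalg.norm(t[1]-t[2]).round(1))
```

```text
[[ 374.9 -208.5]
 [ 409.2 -226.8]
 [ 376.6 -286.5]
 [ 341.9 -267.6]]
len 68.01997382856793 67.72049656310607 wid 38.88190570256806 39.59331524477036
-28.304746273391963 -28.88104186336235
grip [ 382.24065247 -250.88727936]
215 [ 381.3 -252.2] 12.4 25.5
222 [ 382.2 -250.5] 12.1 24.8
```

move_arm([
  [0.2,0.1,2,0,0,-0.5],
  [0,0,2.5,0,0,0],
  [0,0,2.5,0,0,0],
  [0,0,2.5,0,0,0],
  [0,0,2.5,0,0,0],
  [0,0,1.5,0,0,0],
  [0,0,0.7,0,0,0],
  [0,0,0.4,0,0,0],
  [0,0,0,0,0,0],
  [0,0,0,0,0,0],
])

```text
time_s: 4.2
eef_pos: [382.1, -251.4, 184.5]
ee_rot: [0.0, 0.86, 0.511, 0.001]
force: [-0.1, -0.2, -0.4]
grip_width: 1.002
```

move_arm([
  [0,0,0,0,0,0],
  [0,0,0,0,0,0],
  [0,0,0,0,0,0],
  [0,0,0,0,0,0],
  [0,0,0,0,0,0],
  [0,0,0,0,0,0],
  [0,0,0,0,0,0],
  [0,0,0,0,0,0],
  [0,0,0,0,0,0],
  [0,0,0,0,0,0],
], grip=0.5, newtons=50)

```text
time_s: 5.2
eef_pos: [382.0, -251.3, 184.0]
ee_rot: [0.0, 0.86, 0.511, 0.001]
force: [1.0, -0.5, 3.5]
grip_width: 0.157
```

Run:
```python
from h import *
s=ctrl.sense(); print(s["time_s"],s["eef_pos"].round(1),s["force"].round(2),s["wrist_torque"].round(2),s["grip_width"])
np.save("wp2.npy",P("wrist")); cv2.imwrite("pics/w2.png",eyes.capture("wrist"))
```

```text
5.2 [ 382.  -251.3  184. ] [ 0.96 -0.45  3.53] [-0.08 -0.14  0.02] 0.1573947175401487
```

View pics/w2.png

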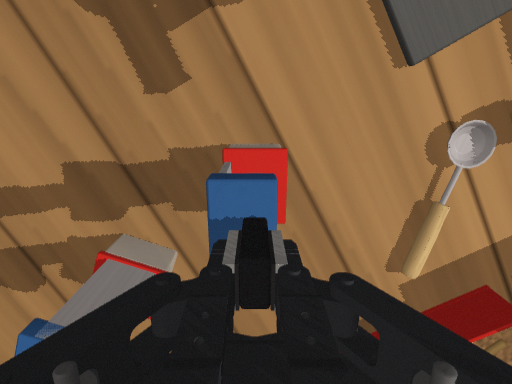

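Run:
```python
from h import *
p,r=cur()
rows((p,r),[([382,-251,290],Rt(-28.5),6),([470,-160,290],Rt(2),10),([470,-160,290],Rt(2),4)])
```

```text
[[0, 0, -1.8, 0, 0, 0], [0, 0, -1.7, 0, 0, 0], [0, 0, -1.8, 0, 0, 0], [0, 0, -1.8, 0, -0.1, 0], [0, 0, -1.7, 0.1, 0, 0], [0, 0, -1.8, 0, 0, 0], [1.3, 0.3, 0, 0, 0, -3.1], [1.1, 0.4, 0, 0, 0, -3.0], [1.2, 0.5, 0, 0, 0, -3.1], [1.2, 0.5, 0, 0, 0, -3.0]]
[[1.1, 0.6, 0, 0, 0, -3.1], [1.1, 0.7, 0, 0, 0, -3.0], [1.0, 0.7, 0, 0, 0, -3.1], [1.0, 0.7, 0, 0, 0, -3.0], [1.0, 0.9, 0, 0, 0, -3.1], [0.9, 0.8, 0, 0, 0, -3.0], [0, 0, 0, 0, 0, 0], [0, 0, 0, 0, 0, 0], [0, 0, 0, 0, 0, 0], [0, 0, 0, 0, 0, 0]]
end [ 469.8 -160.4  289.9] az 2.0
```

move_arm([
  [0,0,-0.6,0,0,0],
  [0,0,-1.5,0,0,0],
  [0,0,-2.3,0,0,0],
  [0,0,-2.7,0,0,0],
  [0,0,-2.3,0,0,0],
  [0,0,-1.2,0,0,0],
  [1.3,0.3,0,0,0,-3.1],
  [1.1,0.4,0,0,0,-3.0],
  [1.2,0.5,0,0,0,-3.1],
  [1.2,0.5,0,0,0,-3.0],
])

```text
time_s: 6.25
eef_pos: [417.5, -212.9, 289.0]
ee_rot: [-0.001, 0.799, 0.602, 0.001]
force: [0.4, -0.1, -3.1]
grip_width: 0.159
```

move_arm([
  [1.1,0.6,0,0,0,-3.1],
  [1.1,0.7,0,0,0,-3.0],
  [1.0,0.7,0,0,0,-3.1],
  [1.0,0.7,0,0,0,-3.0],
  [1.0,0.9,0,0,0,-3.1],
  [0.9,0.8,0,0,0,-3.0],
  [0,0,0,0,0,0],
  [0,0,0,0,0,0],
  [0,0,0,0,0,0],
  [0,0,0,0,0,0],
])

```text
time_s: 7.25
eef_pos: [469.5, -160.8, 290.1]
ee_rot: [0.0, 0.695, 0.719, 0.001]
force: [-0.2, -0.4, -3.2]
grip_width: 0.156
```

Run:
```python
from h import *
s=ctrl.sense(); print(s["time_s"],s["eef_pos"].round(1),s["force"].round(2),s["wrist_torque"].round(2),s["grip_width"])
np.save("wp3.npy",P("wrist")); 
for n in ("wrist","scene","top"): cv2.imwrite(f"pics/{n}3.png",eyes.capture(n))
w=cv2.imread("pics/wrist3.png"); cv2.imwrite("pics/w3.png",cv2.resize(w,None,fx=1.5,fy=1.5,interpolation=cv2.INTER_CUBIC))
t=cv2.imread("pics/scene3.png"); cv2.imwrite("pics/s3.png",cv2.resize(t[135:295,130:350],None,fx=3.6,fy=3.6,interpolation=cv2.INTER_CUBIC))
t=cv2.imread("pics/top3.png"); cv2.imwrite("pics/t3.png",cv2.resize(t[95:250,160:360],None,fx=3.8,fy=3.8,interpolation=cv2.INTER_CUBIC))
```

```text
7.25 [ 469.5 -160.8  290.1] [-0.18 -0.35 -3.21] [ 0.05 -0.01 -0.06] 0.15575383838996426
```

View pics/w3.png

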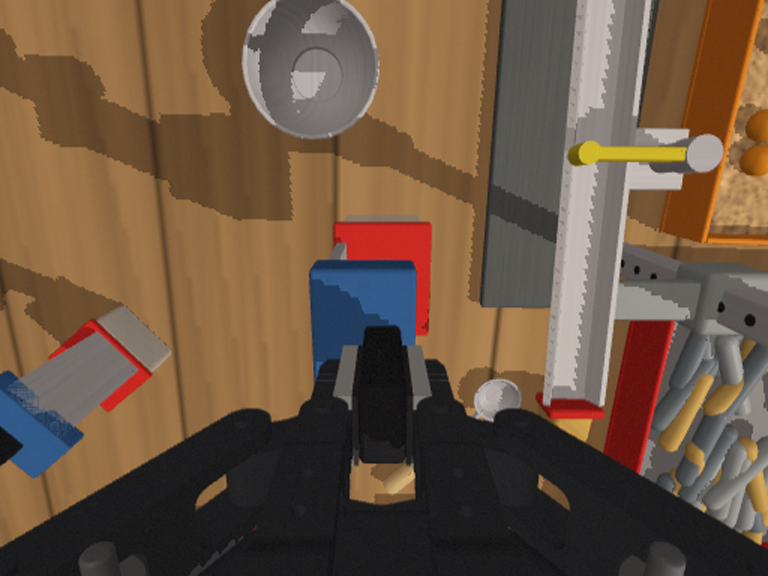

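View pics/s3.png

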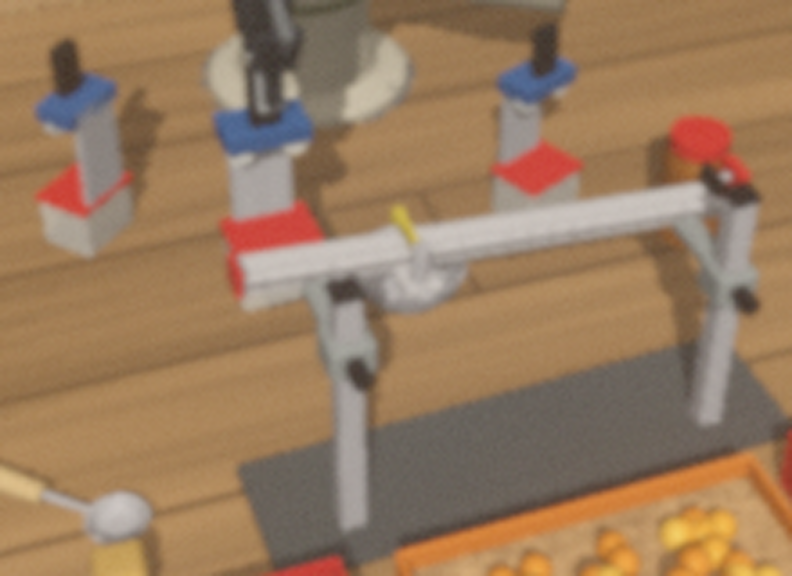

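View pics/t3.png

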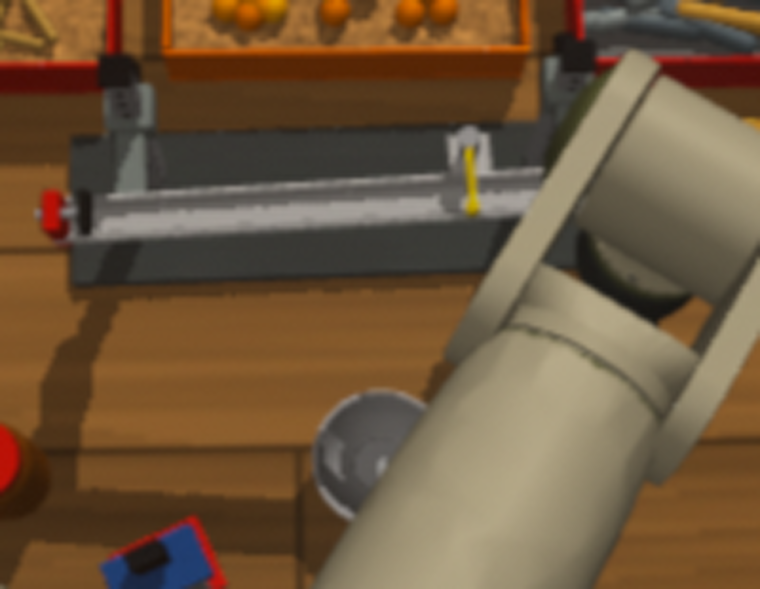

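Run:
```python
import cv2
w=cv2.imread("pics/wrist3.png"); cv2.imwrite("pics/w3z.png",cv2.resize(w[0:150,340:490],None,fx=4,fy=4,interpolation=cv2.INTER_CUBIC)); cv2.imwrite("pics/w3y.png",cv2.resize(w[140:290,310:490],None,fx=4,fy=4,interpolation=cv2.INTER_CUBIC))
```

```text
(no output)
```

View pics/w3z.png

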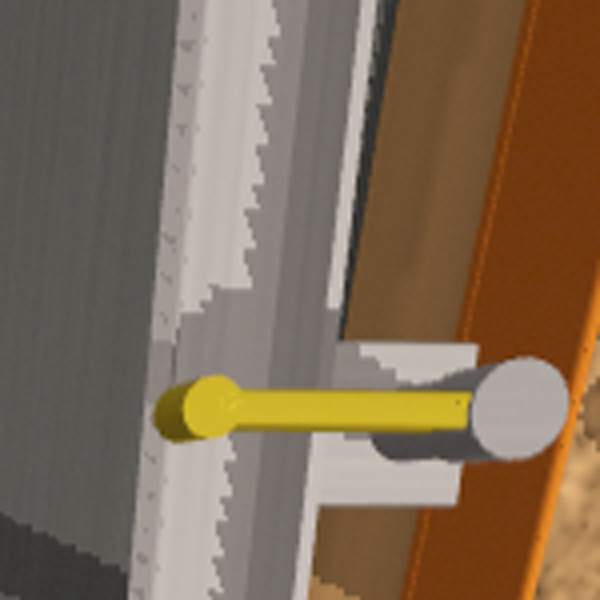

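View pics/w3y.png

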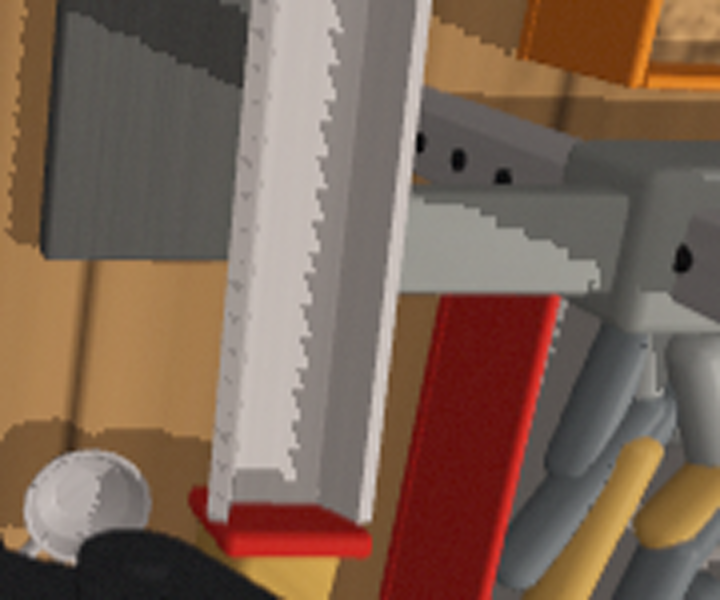

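```bash
cat > fit.py <<'E'
from h import *
from scipy.optimize import least_squares
W=np.load("wp3.npy"); T=P("top"); S=P("scene"); t5=np.tan(np.radians(5))
Y=lambda u,v:(310+u/4,140+v/4); Z=lambda u,v:(340+u/4,v/4)
t=lambda u,v:(160+u/3.3,95+v/2.8); s=lambda u,v:(130+u/3.6,135+v/3.6); t3=lambda u,v:(160+u/3.8,95+v/3.8)
lines=[(W,-16,9,[Y(249,0),Y(230,260),Y(212,500),Z(180,0),Z(158,290),Z(137,590)]),
 (W,16,9,[Y(430,0),Y(400,260),Y(372,510),Z(378,0),Z(335,310)]),
 (W,10,0,[Y(360,0),Y(318,500)]),(W,-10,0,[Y(275,0),Y(236,465)]),]
pts=[(W,(-16,-205,9),Y(211,520),1),(W,(16,-205,9),Y(368,523),1),
 (T,(85,170,253),t(103,52),.3),(T,(85,-150,253),t(498,38),.3),(S,(85,170,253),s(733,187),.3),(S,(85,-150,253),s(343,290),.3),
 (S,(16,-205,9),s(243,256),.5)]
def X(p,x,y,dz):
    x0,y0,th,h=p; z=h-(y+130)*t5+dz if dz<100 else dz
    return np.array([x0+x*np.cos(th)-y*np.sin(th),y0+x*np.sin(th)+y*np.cos(th),z])
def f(p):
    r=[]
    for M,x,dz,ps in lines:
        a=proj(M,X(p,x,-205,dz)); b=proj(M,X(p,x,0,dz)); n=np.array([-(b-a)[1],(b-a)[0]])/np.linalg.norm(b-a)
        r+=[(np.array(q)-a)@n for q in ps]
    for M,q,px,w in pts: r+=list(w*(proj(M,X(p,*q))-px))
    return np.array(r)
o=least_squares(f,[567,-13,.035,212],loss="soft_l1"); p=o.x
print(p[:2].round(1),np.degrees(p[2]).round(2),p[3].round(1)); print(f(p).round(1).tolist())
np.save("stand.npy",p)
C=np.linalg.inv(o.jac.T@o.jac); print("sd",np.sqrt(np.diag(C)).round(3))
for n,q in [("load",(0,-130,0)),("gateXY",(-14,-75,30)),("piv",(36,-75,40))]: print(n,X(p,*q).round(1),(proj(W,X(p,*q))*1.5).round(0))
E
python3 fit.py
```

```text
[567.8  -6.5] 1.51 207.0
[-1.4, -0.6, 0.0, -0.5, 0.1, 1.3, 0.2, 0.1, 0.2, 1.2, -0.7, -3.0, -0.5, 1.9, 2.3, -0.2, 0.4, 0.4, -0.1, -1.0, -0.1, -0.2, 0.2, 0.9, 0.3, 0.4, -0.3, 0.5, 3.2]
sd [1.502 1.831 0.003 2.942]
load [ 571.2 -136.5  207. ] [580. 262.]
gateXY [555.8 -81.9 232.2] [590. 151.]
piv [605.7 -80.6 242.2] [723. 151.]
```

```bash
sed -i 's/^ (W,10,0,.*$/ ]/' fit.py; python3 fit.py; sed 's/pts=\[/pts=[][:0]+[/' fit.py > /dev/null; sed -e 's/253),t(/253),t(/; s/,\.3)/,.05)/g' fit.py > fit2.py; sed -i 's/np.save/#/' fit2.py; python3 fit2.py
```

```text
[567.   -5.5] 1.46 208.7
[-1.2, -0.3, 0.3, -0.4, 0.3, 1.5, 0.0, -0.0, 0.2, 0.9, -0.9, -0.5, 0.4, 0.5, -0.1, -1.1, -0.0, -0.3, 0.3, 0.9, 0.3, 0.4, -0.4, 0.6, 2.7]
sd [1.5   1.83  0.004 2.943]
load [ 570.3 -135.5  208.7] [580. 261.]
gateXY [554.9 -80.8 233.9] [590. 148.]
piv [604.9 -79.6 243.9] [724. 148.]
[566.4  -4.7] 1.45 209.9
[-1.0, -0.2, 0.4, -0.3, 0.4, 1.6, -0.1, -0.1, 0.1, 0.8, -1.1, -0.6, 0.3, 0.6, -0.2, -0.2, 0.0, -0.1, 0.1, 0.2, 0.0, 0.1, -0.1, 0.7, 2.5]
sd [1.604 1.953 0.004 3.137]
load [ 569.7 -134.7  209.9] [580. 260.]
gateXY [554.3 -80.  235.1] [590. 146.]
piv [604.3 -78.8 245.1] [726. 146.]
```

```bash
cat > go.py <<'E'
from h import *
st=np.load("stand.npy")
def Wd(x,y,z):
    c,s=np.cos(st[2]),np.sin(st[2]); return np.array([st[0]+x*c-y*s,st[1]+x*s+y*c,z])
def Sd(p):
    c,s=np.cos(st[2]),np.sin(st[2]); d=p[:2]-st[:2]; return np.array([d@[c,s],d@[-s,c]])
E
python3 - <<'E'
from go import *
p,r=cur(); print(Sd(p))
rows((p,r),[(Wd(-95,-131,290),Rt(1.5,5),5),(Wd(0,-131,290),Rt(1.5,5),12),(Wd(0,-131,290),Rt(1.5,5),3)])
E
```

```text
[-101.3433353  -152.59139957]
[[0.4, 0.1, 0, 0, -1.0, 0.1], [0.5, 0.2, 0, 0, -1.0, 0.1], [0.4, 0.1, 0, 0.1, -1.0, 0.1], [0.4, 0.1, 0, 0, -1.1, 0], [0.5, 0.1, -0.1, 0, -1.0, 0.1], [0, 0.8, 0, 0, 0, 0], [0, 0.8, 0, 0, 0, 0], [0, 0.8, 0, 0, 0, 0], [0, 0.8, 0, 0, 0, 0], [-0.1, 0.8, 0, 0, 0, 0]]
[[0, 0.8, 0, 0, 0, 0], [0, 0.8, 0, 0, 0, 0], [0, 0.8, 0, 0, 0, 0], [0, 0.8, 0, 0, 0, 0], [0, 0.8, 0, 0, 0, 0], [0, 0.8, 0, 0, 0, 0], [0, 0.7, 0, 0, 0, 0], [0, 0, 0, 0, 0, 0], [0, 0, 0, 0, 0, 0], [0, 0, 0, 0, 0, 0]]
end [ 569.9 -136.9  290.4] az 1.5
```

move_arm([
  [0.4,0.1,0,0,-1.0,0.1],
  [0.5,0.2,0,0,-1.0,0.1],
  [0.4,0.1,0,0.1,-1.0,0.1],
  [0.4,0.1,0,0,-1.1,0],
  [0.5,0.1,-0.1,0,-1.0,0.1],
  [0,0.8,0,0,0,0],
  [0,0.8,0,0,0,0],
  [0,0.8,0,0,0,0],
  [0,0.8,0,0,0,0],
  [-0.1,0.8,0,0,0,0],
])

```text
time_s: 8.4
eef_pos: [515.8, -138.2, 290.1]
ee_rot: [0.031, 0.697, 0.716, -0.031]
force: [0.1, 0.1, -3.6]
grip_width: 0.156
```

move_arm([
  [0,0.8,0,0,0,0],
  [0,0.8,0,0,0,0],
  [0,0.8,0,0,0,0],
  [0,0.8,0,0,0,0],
  [0,0.8,0,0,0,0],
  [0,0.8,0,0,0,0],
  [0,0.7,0,0,0,0],
  [0,0,0,0,0,0],
  [0,0,0,0,0,0],
  [0,0,0,0,0,0],
])

```text
time_s: 9.4
eef_pos: [569.8, -136.6, 290.4]
ee_rot: [0.031, 0.697, 0.716, -0.031]
force: [-1.1, -0.1, -3.0]
grip_width: 0.157
```

Run:
```python
from go import *
s=ctrl.sense(); print(s["time_s"],s["eef_pos"].round(1),s["force"].round(2),s["wrist_torque"].round(2),s["grip_width"]); p,r=cur(); print(Sd(p),r.as_matrix().round(3).tolist())
np.save("wp4.npy",P("wrist")); 
for n in ("wrist","scene"): cv2.imwrite(f"pics/{n}4.png",eyes.capture(n))
w=cv2.imread("pics/wrist4.png"); cv2.imwrite("pics/w4.png",cv2.resize(w,None,fx=1.5,fy=1.5,interpolation=cv2.INTER_CUBIC))
t=cv2.imread("pics/scene4.png"); cv2.imwrite("pics/s4.png",cv2.resize(t[135:255,150:300],None,fx=5,fy=5,interpolation=cv2.INTER_CUBIC))
```

```text
9.4 [ 569.8 -136.6  290.4] [-1.1  -0.08 -3.03] [ 0.16 -0.03  0.01] 0.15680031217851642
[  -0.50729299 -131.10146236] [[-0.027, 1.0, 0.002], [0.996, 0.027, -0.088], [-0.088, -0.0, -0.996]]
```

View pics/w4.png

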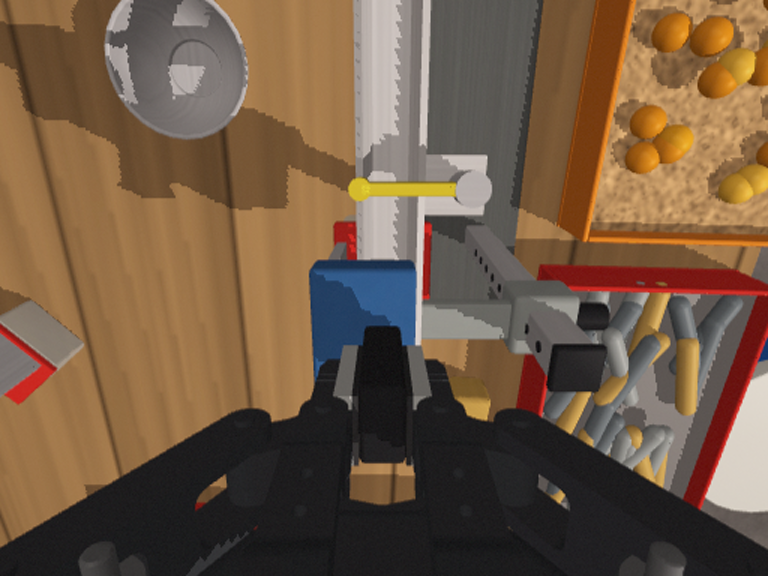

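View pics/s4.png

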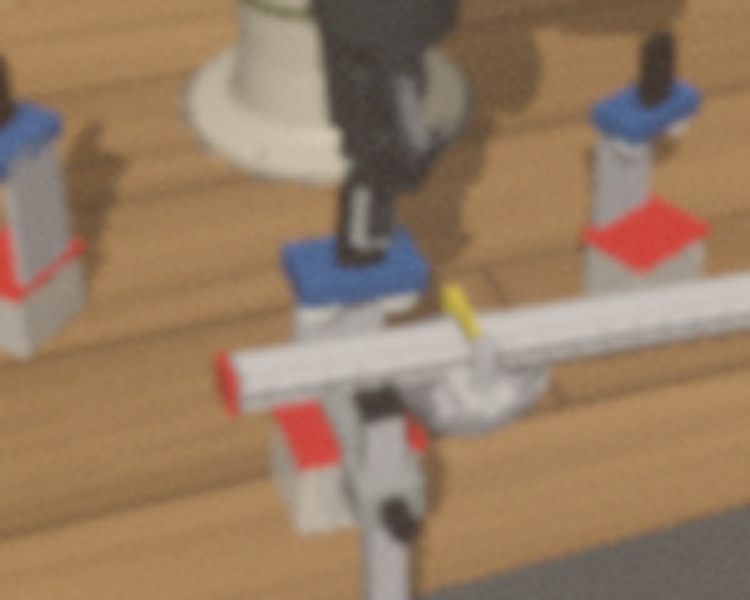

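Run:
```python
import cv2
w=cv2.imread("pics/wrist4.png"); cv2.imwrite("pics/w4z.png",cv2.resize(w[0:190,210:340],None,fx=3,fy=3,interpolation=cv2.INTER_CUBIC))
```

```text
(no output)
```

View pics/w4z.png

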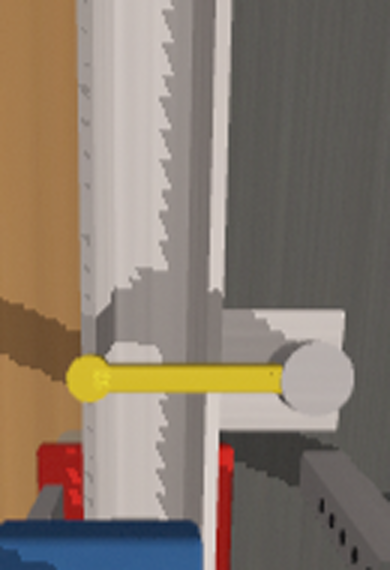

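```bash
python3 - <<'E'
s=open("fit.py").read()
s=s.replace('pts=[','W4=np.load("wp4.npy"); Q=lambda u,v:(210+u/3,v/3)\nlines+=[(W4,-16,9,[Q(79,0),Q(79,200),Q(82,500)]),(W4,16,9,[Q(233,0),Q(225,200),Q(214,510)])]\npts=[',1)
s=s.replace("np.save(","np.save(")
open("fit.py","w").write(s)
E
python3 fit.py
python3 - <<'E'
from go import *
p,r=cur(); print("now stand",Sd(p).round(1),"az err",np.degrees(np.arctan2(r.as_matrix()[1,1],r.as_matrix()[0,1])-st[2]).round(2))
W=np.load("wp4.npy")
for y in (-135,-60,0):
  for x in (-16,16): print(y,x,proj(W,Wd(x,y,st[3]+9-(y+130)*.0875)).round(1))
# gate y from W4
for px in [(239.3,126),(315.3,126)]:
  for z in (230,240): print(z,Sd(onz(W,*px,z)).round(1))
E
```

```text
[569.9  -8.3] 1.3 203.9
[-1.9, -0.9, -0.1, -1.7, -0.7, 0.7, 0.2, 0.4, 0.7, 0.8, -0.8, 0.1, -0.7, -0.8, 2.0, 1.4, 0.8, -0.1, 0.3, -0.1, -0.2, -0.7, -0.4, 0.0, 0.0, 0.8, 0.5, 0.2, -0.1, 0.2, 3.8]
sd [0.428 0.895 0.004 1.077]
load [ 572.8 -138.2  203.9] [580. 264.]
gateXY [557.6 -83.6 229.1] [590. 155.]
piv [607.6 -82.4 239.1] [721. 156.]
now stand [  -3.  -128.3] az err 0.25
-135 -16 [238.6 202.4]
-135 16 [279.6 202.5]
-60 -16 [237.4 101.5]
-60 16 [282.6 101.7]
0 -16 [236.3   4.6]
0 16 [285.5   4.9]
230 [-13.8 -73.4]
240 [-13.3 -71.9]
230 [ 35.8 -73.2]
240 [ 33.7 -71.7]
```

move_arm([
  [-0.2,0.1,0,0,0,0],
  [-0.2,0.1,0,0,0,0],
  [-0.1,0.1,0,0,0,0],
  [0,0,0.5,0,0,0],
  [0,0,0.5,0,0,0],
  [0,0,0.5,0,0,0],
  [0,0,0.4,0,0,0],
  [0,0,0.3,0,0,0],
  [0,0,0,0,0,0],
  [0,0,0,0,0,0],
])

```text
time_s: 10.5
eef_pos: [573.2, -143.4, 269.0]
ee_rot: [0.032, 0.697, 0.716, -0.031]
force: [0.8, -0.0, -3.9]
grip_width: 0.157
```

move_arm([
  [0,0,0.03,0,0,0],
  [0,0,0.03,0,0,0],
  [0,0,0.03,0,0,0],
  [0,0,0.03,0,0,0],
  [0,0,0.03,0,0,0],
  [0,0,0.03,0,0,0],
  [0,0,0.02,0,0,0],
  [0,0,0,0,0,0],
  [0,0,0,0,0,0],
  [0,0,0,0,0,0],
])

```text
time_s: 11.5
eef_pos: [573.2, -143.6, 266.9]
ee_rot: [0.031, 0.697, 0.716, -0.031]
force: [-0.7, 0.6, -3.7]
grip_width: 0.155
```

Run:
```python
from go import *
s=ctrl.sense(); print(s["time_s"],s["eef_pos"].round(2),s["force"].round(2),s["wrist_torque"].round(2)); print(Sd(s["eef_pos"]))
cv2.imwrite("pics/s5.png",cv2.resize(eyes.capture("scene")[135:255,150:300],None,fx=5,fy=5,interpolation=cv2.INTER_CUBIC))
```

```text
11.5 [ 573.2 -143.6  266.9] [-0.69  0.58 -3.67] [ 0.13 -0.02  0.02]
[   0.23158138 -135.37825519]
```

View pics/s5.png

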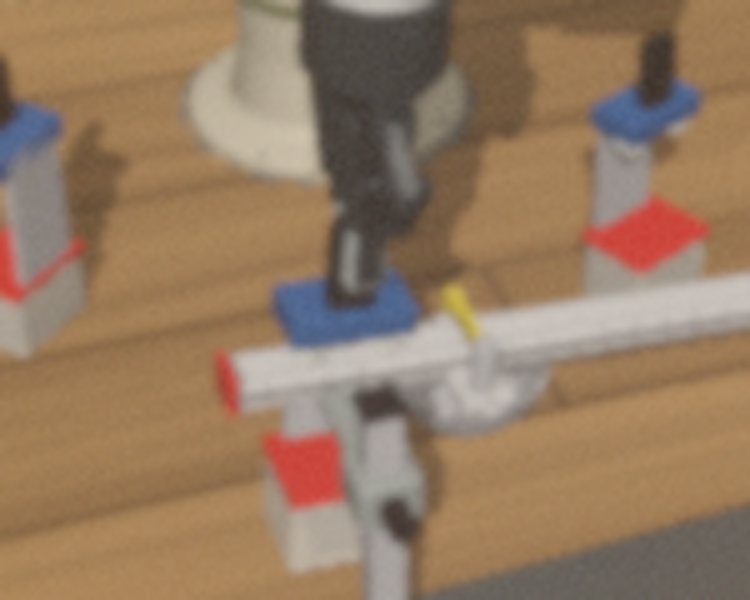

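move_arm([
  [0,0,0.03,0,0,0],
  [0,0,0.03,0,0,0],
  [0,0,0.03,0,0,0],
  [0,0,0.03,0,0,0],
  [0,0,0.03,0,0,0],
  [0,0,0.03,0,0,0],
  [0,0,0.02,0,0,0],
  [0,0,0,0,0,0],
  [0,0,0,0,0,0],
  [0,0,0,0,0,0],
])

```text
time_s: 12.55
eef_pos: [573.2, -143.8, 264.9]
ee_rot: [0.031, 0.697, 0.716, -0.031]
force: [0.3, 0.6, -3.1]
grip_width: 0.151
```

move_arm([
  [0,0,0.03,0,0,0],
  [0,0,0.03,0,0,0],
  [0,0,0.03,0,0,0],
  [0,0,0.03,0,0,0],
  [0,0,0.03,0,0,0],
  [0,0,0.02,0,0,0],
  [0,0,0,0,0,0],
  [0,0,0,0,0,0],
  [0,0,0,0,0,0],
  [0,0,0,0,0,0],
])

```text
time_s: 13.55
eef_pos: [573.2, -143.9, 263.2]
ee_rot: [0.031, 0.697, 0.716, -0.031]
force: [-0.3, -0.6, -4.0]
grip_width: 0.157
```

move_arm([
  [0,0,0.03,0,0,0],
  [0,0,0.03,0,0,0],
  [0,0,0.03,0,0,0],
  [0,0,0.03,0,0,0],
  [0,0,0.03,0,0,0],
  [0,0,0.02,0,0,0],
  [0,0,0,0,0,0],
  [0,0,0,0,0,0],
  [0,0,0,0,0,0],
  [0,0,0,0,0,0],
])

```text
time_s: 14.55
eef_pos: [573.2, -144.1, 261.5]
ee_rot: [0.031, 0.697, 0.716, -0.031]
force: [0.3, -0.4, -3.4]
grip_width: 0.155
```

move_arm([
  [0,0,0.03,0,0,0],
  [0,0,0.03,0,0,0],
  [0,0,0.03,0,0,0],
  [0,0,0.03,0,0,0],
  [0,0,0.03,0,0,0],
  [0,0,0.02,0,0,0],
  [0,0,0,0,0,0],
  [0,0,0,0,0,0],
  [0,0,0,0,0,0],
  [0,0,0,0,0,0],
])

```text
time_s: 15.55
eef_pos: [573.2, -144.2, 259.8]
ee_rot: [0.031, 0.697, 0.716, -0.031]
force: [0.2, 0.0, -3.5]
grip_width: 0.154
```

move_arm([
  [0,0,0.03,0,0,0],
  [0,0,0.03,0,0,0],
  [0,0,0.03,0,0,0],
  [0,0,0.03,0,0,0],
  [0,0,0.03,0,0,0],
  [0,0,0.02,0,0,0],
  [0,0,0,0,0,0],
  [0,0,0,0,0,0],
  [0,0,0,0,0,0],
  [0,0,0,0,0,0],
])

```text
time_s: 16.55
eef_pos: [573.2, -144.4, 258.1]
ee_rot: [0.031, 0.697, 0.716, -0.031]
force: [0.3, -0.8, -3.9]
grip_width: 0.156
```

move_arm([
  [0,0,0.03,0,0,0],
  [0,0,0.03,0,0,0],
  [0,0,0.03,0,0,0],
  [0,0,0.03,0,0,0],
  [0,0,0.03,0,0,0],
  [0,0,0.02,0,0,0],
  [0,0,0,0,0,0],
  [0,0,0,0,0,0],
  [0,0,0,0,0,0],
  [0,0,0,0,0,0],
])

```text
time_s: 17.55
eef_pos: [573.2, -144.5, 256.5]
ee_rot: [0.031, 0.697, 0.716, -0.031]
force: [-0.4, 0.5, -3.6]
grip_width: 0.16
```

move_arm([
  [0,0,0.03,0,0,0],
  [0,0,0.03,0,0,0],
  [0,0,0.03,0,0,0],
  [0,0,0.03,0,0,0],
  [0,0,0.03,0,0,0],
  [0,0,0.02,0,0,0],
  [0,0,0,0,0,0],
  [0,0,0,0,0,0],
  [0,0,0,0,0,0],
  [0,0,0,0,0,0],
])

```text
time_s: 18.55
eef_pos: [573.3, -144.7, 254.9]
ee_rot: [0.032, 0.697, 0.716, -0.031]
force: [-0.8, -0.5, 2.1]
grip_width: 0.157
```

Run:
```python
from go import *
s=ctrl.sense(); print(s["time_s"],s["eef_pos"].round(2),s["force"].round(2),s["wrist_torque"].round(2)); print(Sd(s["eef_pos"]))
cv2.imwrite("pics/s6.png",cv2.resize(eyes.capture("scene")[165:245,180:280],None,fx=7,fy=7,interpolation=cv2.INTER_CUBIC))
```

```text
18.55 [ 573.28 -144.7   254.95] [-0.75 -0.46  2.05] [ 0.14  0.25 -0.  ]
[   0.28699899 -136.4745349 ]
```

View pics/s6.png

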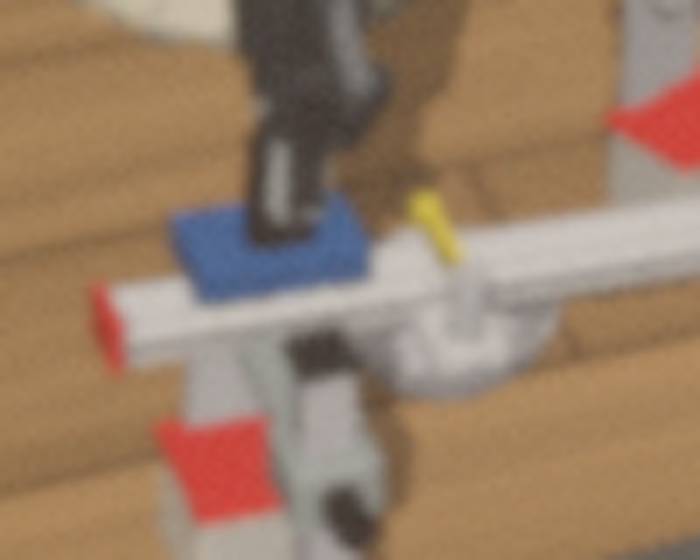

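```bash
cat > avg.py <<'E'
from go import *
F=[];Tq=[]
for i in range(6):
    im=eyes.capture("wrist"); s=ctrl.sense(); F.append(s["force"]);Tq.append(s["wrist_torque"])
print(s["time_s"],"pos",s["eef_pos"].round(2),"st",Sd(s["eef_pos"]).round(1),"F",np.mean(F,0).round(2),"T",np.mean(Tq,0).round(3),"grip",s["grip_width"].round(3))
cv2.imwrite("pics/wa.png",im)
E
python3 avg.py; python3 -c "
import cv2;w=cv2.imread('pics/wa.png');cv2.imwrite('pics/wa1.png',cv2.resize(w[0:230,190:350],None,fx=3,fy=2.6,interpolation=cv2.INTER_CUBIC))"
```

```text
Traceback (most recent call last):
  File "avg.py", line 5, in <module>
    print(s["time_s"],"pos",s["eef_pos"].round(2),"st",Sd(s["eef_pos"]).round(1),"F",np.mean(F,0).round(2),"T",np.mean(Tq,0).round(3),"grip",s["grip_width"].round(3))
                                                                                                                                             ^^^^^^^^^^^^^^^^^^^^^
AttributeError: 'float' object has no attribute 'round'
[ WARN:0@0.016] global loadsave.cpp:275 findDecoder imread_('pics/wa.png'): can't open/read file: check file path/integrity
Traceback (most recent call last):
TypeError: 'NoneType' object is not subscriptable
```

```bash
sed -i 's/s\["grip_width"\].round(3)/s["grip_width"]/' avg.py
python3 avg.py; python3 -c "
import cv2;w=cv2.imread('pics/wa.png');cv2.imwrite('pics/wa1.png',cv2.resize(w[0:230,190:350],None,fx=3,fy=2.6,interpolation=cv2.INTER_CUBIC))"
```

```text
19.2 pos [ 573.28 -144.67  254.79] st [   0.3 -136.4] F [-0.57  0.48  3.31] T [ 0.108  0.152 -0.013] grip 0.15189458103632197
```

View pics/wa1.png

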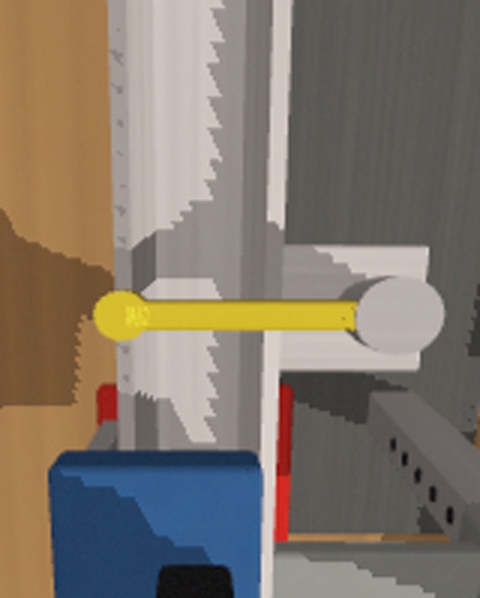

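move_arm([
  [0.2,0,-0.03,0,0,0],
  [0.4,0,0,0,0,0],
  [0.6,0,0,0,0,0],
  [0.6,0.01,0,0,0,0],
  [0.6,0,0,0,0,0],
  [0.6,0,0,0,0,0],
  [0.6,0.01,0,0,0,0],
  [0.6,0,0,0,0,0],
  [0.5,0,0,0,0,0],
  [0.3,0,0,0,0,0],
])

```text
time_s: 20.2
eef_pos: [572.0, -94.5, 250.6]
ee_rot: [0.031, 0.697, 0.716, -0.031]
force: [-1.3, -2.8, 2.4]
grip_width: 0.156
```

```bash
python3 avg.py
```

```text
20.5 pos [571.96 -94.8  250.56] st [  0.1 -86.6] F [-2.18 -0.22  2.07] T [0.019 0.396 0.03 ] grip 0.16041123266384127
```

View pics/wa.png

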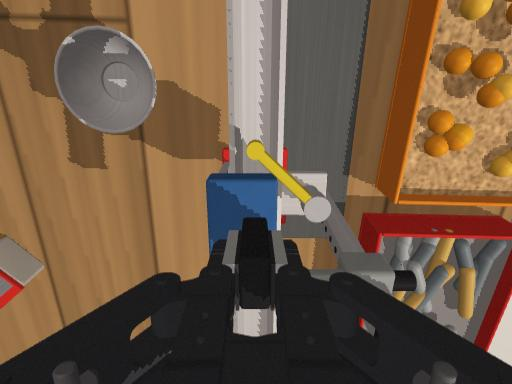

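move_arm([
  [0.3,0,0,0,0,0],
  [0.6,0,0,0,0,0],
  [0.7,0,0,0,0,0],
  [0.7,0.01,0,0,0,0],
  [0.7,0,0,0,0,0],
  [0.7,0,0,0,0,0],
  [0.7,0.01,0,0,0,0],
  [0.7,0,0,0,0,0],
  [0.6,0,0,0,0,0],
  [0.3,0,0,0,0,0],
])

```text
time_s: 21.5
eef_pos: [570.6, -34.4, 245.3]
ee_rot: [0.031, 0.697, 0.716, -0.031]
force: [-1.5, -0.8, 2.0]
grip_width: 0.155
```

```bash
python3 avg.py
```

```text
21.8 pos [570.57 -34.96 245.32] st [  0.1 -26.7] F [-2.6   2.34  1.98] T [ 0.462  0.45  -0.017] grip 0.15451941995344662
```

View pics/wa.png

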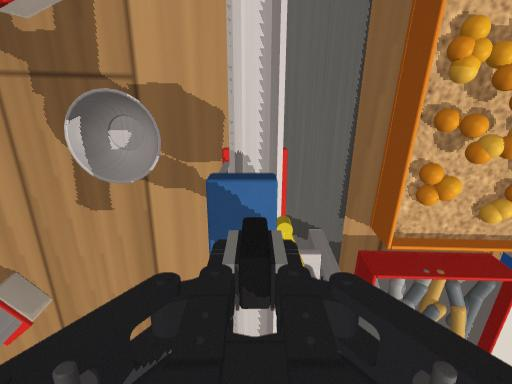

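move_arm([
  [0.4,0,0,0,0,0],
  [0.8,0,0,0,0,0],
  [0.9,0,0,0,0,0],
  [0.9,0.01,0,0,0,0],
  [0.9,0,0,0,0,0],
  [0.9,0,0,0,0,0],
  [0.9,0.01,0,0,0,0],
  [0.9,0,0,0,0,0],
  [0.7,0,0,0,0,0],
  [0.4,0,0,0,0,0],
])

```text
time_s: 22.8
eef_pos: [568.7, 42.4, 238.5]
ee_rot: [0.031, 0.697, 0.716, -0.031]
force: [-3.1, -0.3, 1.5]
grip_width: 0.157
```

```bash
python3 avg.py
python3 - <<'E'
from go import *
cv2.imwrite("pics/s7.png",cv2.resize(eyes.capture("scene")[145:265,180:350],None,fx=4.5,fy=4.5,interpolation=cv2.INTER_CUBIC))
t=eyes.capture("top");cv2.imwrite("pics/t7.png",cv2.resize(t[95:245,160:360],None,fx=3.8,fy=3.8,interpolation=cv2.INTER_CUBIC))
E
```

```text
23.1 pos [568.76  41.33 238.64] st [-0.  49.6] F [-2.9   0.57  2.07] T [ 0.169  0.632 -0.059] grip 0.15741805393025388
```

View pics/s7.png

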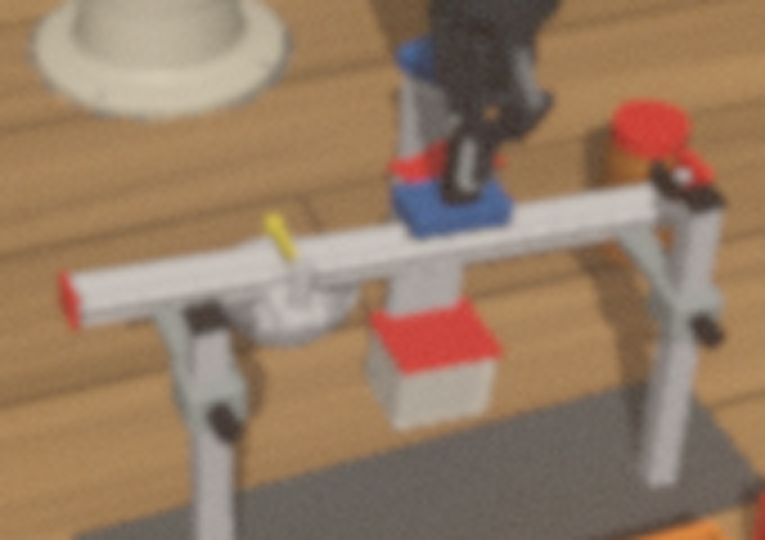

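View pics/t7.png

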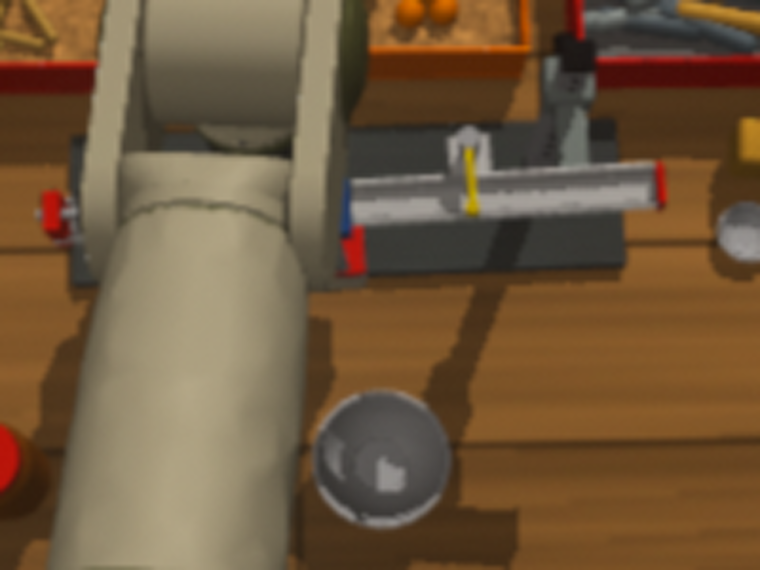

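View pics/wa.png

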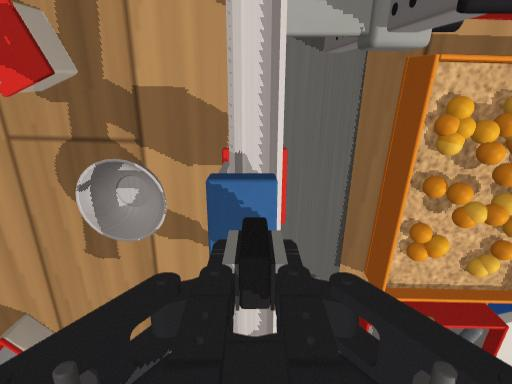

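move_arm([
  [0,-0.05,0,0,0,0],
  [0,-0.05,0,0,0,0],
  [0,-0.05,-0.02,0,0,0],
  [0,0,0,0,0,0],
  [0,0,0,0,0,0],
  [0,0,0,0,0,0],
  [0,0,0,0,0,0],
  [0,0,0,0,0,0],
  [0,0,0,0,0,0],
  [0,0,0,0,0,0],
])

```text
time_s: 24.2
eef_pos: [567.3, 41.6, 238.8]
ee_rot: [0.031, 0.697, 0.716, -0.031]
force: [2.3, 0.3, 1.2]
grip_width: 0.155
```

```bash
python3 avg.py
```

```text
24.5 pos [567.27  41.56 238.83] st [-1.5 49.9] F [2.38 0.37 0.9 ] T [ 0.135 -0.553  0.026] grip 0.15641719670521012
```

move_arm([
  [0,0.04,0,0,0,0],
  [0,0.03,0,0,0,0],
  [0,0,0,0,0,0],
  [0,0,0,0,0,0],
  [0,0,0,0,0,0],
  [0,0,0,0,0,0],
  [0,0,0,0,0,0],
  [0,0,0,0,0,0],
  [0,0,0,0,0,0],
  [0,0,0,0,0,0],
])

```text
time_s: 25.5
eef_pos: [567.8, 41.6, 238.7]
ee_rot: [0.031, 0.697, 0.716, -0.031]
force: [-3.4, -0.4, 1.2]
grip_width: 0.154
```

```bash
python3 avg.py
```

```text
25.8 pos [567.95  41.59 238.76] st [-0.8 49.9] F [-2.51  0.14  1.43] T [ 0.174  0.547 -0.05 ] grip 0.154895239875196
```

move_arm([
  [0,0,0,0,0,0],
  [0,0,0,0,0,0],
  [0,0,0,0,0,0],
  [0,0,0,0,0,0],
  [0,0,0,0,0,0],
  [0,0,0,0,0,0],
  [0,0,0,0,0,0],
  [0,0,0,0,0,0],
  [0,0,0,0,0,0],
  [0,0,0,0,0,0],
], grip=8.5)

```text
time_s: 26.8
eef_pos: [568.0, 41.6, 238.8]
ee_rot: [0.031, 0.697, 0.716, -0.031]
force: [-1.0, 0.1, -0.3]
grip_width: 0.996
```

```bash
python3 avg.py
python3 - <<'E'
from go import *
cv2.imwrite("pics/s8.png",cv2.resize(eyes.capture("scene")[145:265,180:350],None,fx=4.5,fy=4.5,interpolation=cv2.INTER_CUBIC))
E
```

```text
27.1 pos [567.93  41.59 238.8 ] st [-0.8 49.9] F [ 0.07 -0.05 -0.25] T [0.044 0.006 0.002] grip 0.9936792064745581
```

View pics/s8.png

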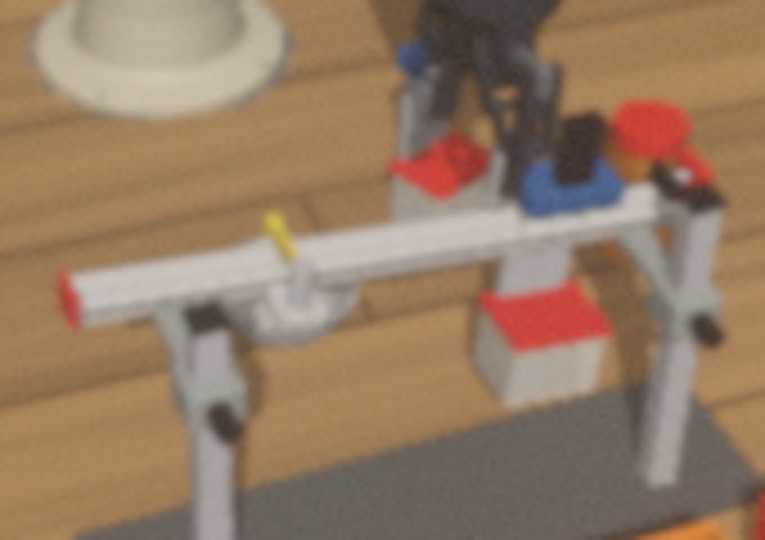

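View pics/wa.png

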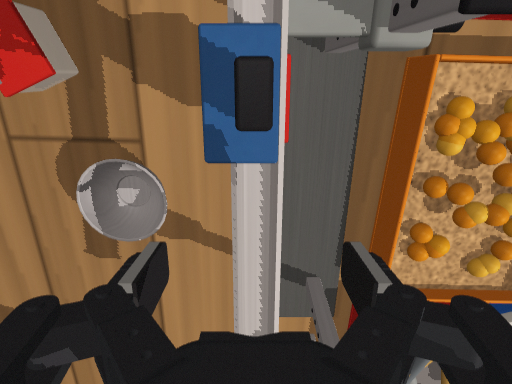

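move_arm([
  [0,0,-0.5,0,0,0],
  [0,0,-1.5,0,0,0],
  [0,0,-2,0,0,0],
  [0,0,-2,0,0,0],
  [0,0,-2,0,0,0],
  [0,0,-2,0,0,0],
  [0,-2,-1,0,0,0],
  [0,-3,0,0,0,0],
  [0,-3,0,0,0,0],
  [0,-2,0,0,0,0],
])

```text
time_s: 28.15
eef_pos: [466.2, 48.6, 349.1]
ee_rot: [0.032, 0.697, 0.716, -0.03]
force: [-0.1, -0.7, -0.3]
grip_width: 0.994
```

move_arm([
  [-3,-3,0,0,0,0],
  [-3,-3,0,0,0,0],
  [-3,-2,0,0,0,0],
  [-3,0,0,0,0,0],
  [-2,0,0,0,0,0],
  [0,0,0,0,0,0],
  [0,0,0,0,0,0],
  [0,0,0,0,0,0],
  [0,0,0,0,0,0],
  [0,0,0,0,0,0],
])

```text
time_s: 29.15
eef_pos: [391.6, -92.5, 360.7]
ee_rot: [0.031, 0.696, 0.716, -0.031]
force: [-1.3, 0.3, -0.5]
grip_width: 0.997
```

Run:
```python
from go import *
a=eyes.capture("scene"); s=ctrl.sense(); print(s["time_s"],s["eef_pos"],s["force"].round(2))
cv2.imwrite("pics/s9.png",cv2.resize(a[145:265,180:350],None,fx=4.5,fy=4.5,interpolation=cv2.INTER_CUBIC))
t=eyes.capture("top");cv2.imwrite("pics/t9.png",cv2.resize(t[85:310,100:420],None,fx=2.5,fy=2.5,interpolation=cv2.INTER_CUBIC))
cv2.imwrite("pics/t9z.png",cv2.resize(t[110:180,160:240],None,fx=8,fy=8,interpolation=cv2.INTER_CUBIC))
```

```text
29.2 [391.61681533 -92.59100921 360.71472357] [ 0.69 -0.51  0.22]
```

View pics/s9.png

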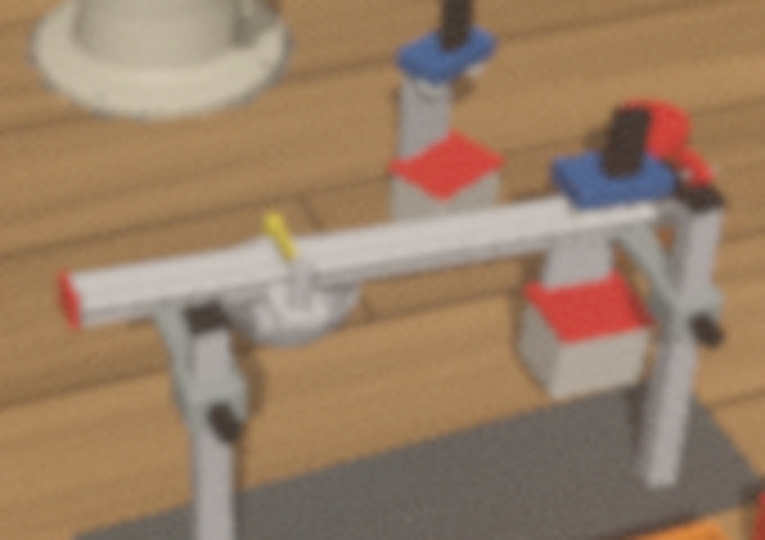

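View pics/t9.png

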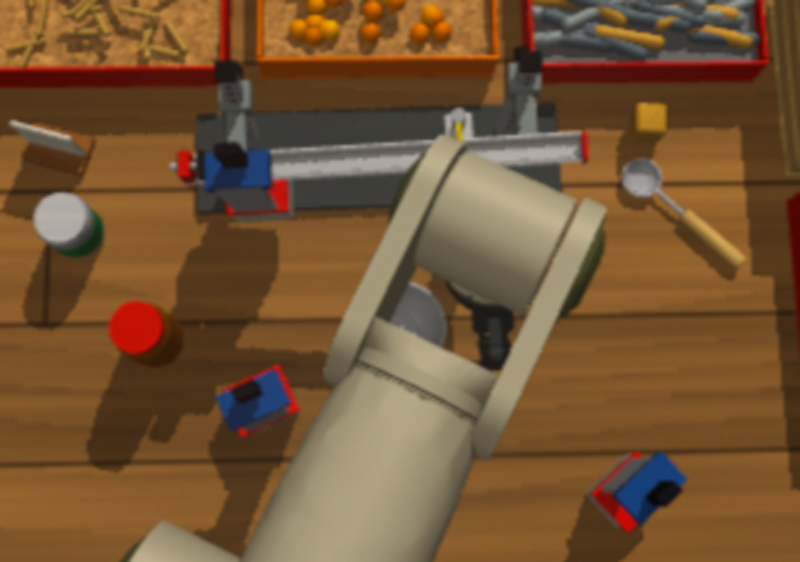

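View pics/t9z.png

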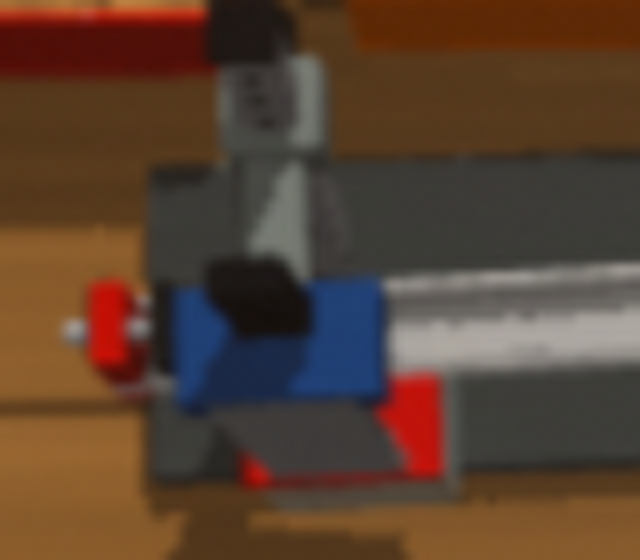

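move_arm([
  [0,0,0,0,0,0],
  [0,0,0,0,0,0],
  [0,0,0,0,0,0],
  [0,0,0,0,0,0],
  [0,0,0,0,0,0],
  [0,0,0,0,0,0],
  [0,0,0,0,0,0],
  [0,0,0,0,0,0],
  [0,0,0,0,0,0],
  [0,0,0,0,0,0],
])

```text
time_s: 30.25
eef_pos: [391.6, -93.1, 360.7]
ee_rot: [0.031, 0.697, 0.716, -0.031]
force: [0.1, 0.2, -0.7]
grip_width: 0.994
```

Run:
```python
from go import *
b=cv2.imread("pics/s9.png"); T=P("top")
t=eyes.capture("top"); z=cv2.resize(t[110:180,160:240],None,fx=8,fy=8,interpolation=cv2.INTER_CUBIC)
o=cv2.imread("pics/t9z.png"); print("diff",cv2.absdiff(z,o)[60:].mean(),cv2.absdiff(z,o).max())
h=204-295*.0875+39
c=[Sd(onz(T,160+u/8,110+v/8,h)) for u,v in [(176,290),(384,282),(386,398),(180,408)]]; print(np.round(c,1),np.mean(c,0))
```

```text
diff 0.45453958333333333 4
[[  4.8 193.5]
 [  5.2 124.9]
 [-34.6 125. ]
 [-35.7 192.5]] [-15.06600398 158.99147017]
```

```bash
python3 -c "
from rig import order
print(order.finish_job())"
```

```text
the job is handed in; nothing more can be done
None
```

The roller hanger is on the rail, resting against the black rubber stop with the gate shut behind it, and I have handed the job in at about 30 s of the 69 s allowed.

**What I did:** I took the hanger farthest from the base (457 mm, against 352 and 353 mm for the other two). I brought it in over the rail from the open side, tilted to the 5 degree slope. I lowered it by touch until the wheels met the track floor, about 204 mm up. I then pushed it through the gate with 5–7 N on the rail and let go with its centre at about stand y = +45 mm.

**Last checks:**
- **At rest:** two top pictures about 1 s apart show no movement. The block sits against the stop, which looks pushed in by roughly 4–5 mm.
- **Gate:** the pictures before letting go and after show it shut behind the hanger.
- **Other goods:** those visible in the last top picture look to be where they started. The bowl was partly hidden by the arm there.
- **Robot:** the tool is clear, with only sensor noise in the force reading.

**What disagreed:**
- **Resting position:** the top camera put the block's centre at stand y = 159 mm, against about 165 mm expected. It also read about 7 mm off across the rail, so I take this as camera error, because the picture shows contact with the stop.
- **Side force:** about 2.5 N remained just before I let go. It changed sign with small sideways moves, so I judged it to be wheel friction. The hanger rolled freely once released.

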